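# Switch the workshop heater on and click its heat wheel up

### The arm

A 7-joint arm with a two-finger parallel gripper is mounted at the origin on the work surface. World frame = base frame: x ahead of the robot, y to its left, z up, the work surface at z = 0. Lengths are in m, angles in rad, forces in N, time in s.
With the tool pointing down it reaches from about 0.35 to 0.9 m from the base axis. Payload 19.9 kg.
Tool frame: the origin (TCP) lies midway between the tips of the shut fingers; the grasp point (between the pads) lies 19 mm behind it (r.grip_point_offset is the distance from the TCP to the grasp point, in m); z points along the fingers, y is the line along which they close (so a half turn about z gives the same grasp; the last joint's range is limited). The gripper opens to 94 mm and grips with 3 to 60 N. Pads are 16 mm wide; open, the fingers measure 119 mm over their backs; the gripper's body (75 mm by 177 mm) begins 78 mm behind the grasp point.
Start: joints at [-1.153, 0.417, -0.01, 1.614, 0.005, 1.111, -0.053], TCP at [0.277, 0.56, 0.205] pointing down, gripper open.
Joint ranges: [-2.81, 2.81], [-0.39, 2.02], [-1.27, 1.25], [0.06, 2.57], [-1.19, 4.33], [0.19, 2], [-2.82, 2.82]. Speed limits (rad/s): [1.89, 1.89, 2.39, 2.39, 3.01, 3.01, 3.01].

### API

Orientations are given as a unit quaternion [x, y, z, w].
In Python, from station import r gives the robot as it stands.
- The arm moves only by the tool servo_tool, never from a script. Its argument "steps" is a list of rows, each a list of 7 numbers: the shift along the tool's x, y, z in m, then the turn, a rotation vector about the tool's x, y, z in rad, then the finger opening in m, from 0 to 0.094. A call has 1 to 12 rows; each row shifts and turns the commanded pose from where the row before left it, along the tool's axes as they then stand; what a row does not reach is not made up. A row lasts 1/10 s, in which the tool goes at most 50 mm and 8.59 degrees, less where a joint would pass 70% of its speed; a pose out of reach is approached as far as the arm can. A call is refused whole if a number of a shift passes 0.05 or a number of a turn 0.15, either way. A call with a gripper value outside its range is refused whole. The fingers move at their own pace and stop on an object; the grip force is fixed at half the most. Time passes only in rows, so rows that do not move let the fingers close. It gives the time, the measured TCP pose, the force, the opening and the grip force at its end, in the units of the state.
- r.sense(): the state, without advancing time (a new reading comes with each control period).
- r.capture(name): name is "scene" or "top" or "wrist"; returns the picture (400x640x3 uint8, red, green, blue); there is no depth.
- r.camera_info(name): a dict with "intrinsics" (3x3 intrinsics, pixels), "rvec" (rotation vector, rad) and "tvec" (3), from world to camera coordinates, as OpenCV has them; the wrist camera has in their place "tool_from_camera" (4x4, takes a point from camera to tool coordinates, whose origin is the TCP and whose axes are the flange's). Camera axes: x right, y down, z forward; pixel columns grow to the right and rows downward; lengths in m; the calibration is good to about 2 mm. A picture is of the moment at which its call begins: read the wrist's pose just before it. camera_info takes no time and is no camera call.
- r.hand_in(): hands the job in; it is judged then, once.
The state is a dict: "time_s": time; "joint_pos": joint angles; "qd": joint speeds; "joint_torque": joint torques, N m; "tcp_pos": TCP position; "ee_rot": TCP orientation; "force": force on the tool from outside, world axes, zero at the start; "moment": the same for the moment, N m; "grip_width": opening from 0.0 (shut) to 1.0 (fully open); "finger_force": force on a finger pad.
Only numpy, scipy, OpenCV 4.12 (cv2) and the standard library are available. Lean on these libraries where they do the work, as an engineer would, in place of code of your own. Each camera call takes 0.05 s, during which the arm holds its last target. There are 200 camera calls.

### The job

Get the red fan heater going: press the raised near end of its green rocker switch so that it stays on, and with a fingertip roll the knurled heat wheel on the heater's top away, click by click, until the broad orange stripe clicks home between the two white index marks. Use nothing but the fingers on the heater, and leave it and everything around it standing where they are.

Things in the scene. Friction and masses are not known exactly. Their poses are not given: they have to be found in the camera images.
- heater: Red fan heater standing loose on the bench (1.9 kg, rubber feet), 170 mm deep (x) by 250 mm wide (y), top at 190 mm. Origin under its centre; z up; x points out of the round wire grille, away from the robot to within 25 degrees. Controls lie in a grey panel along the near (-x) edge of the top; a carrying handle (bar along y, 52 mm to +x of the centre) rises 40 mm above the top.
- heat_wheel (a joint): Angle of the knurled heat wheel, rad: a thumbwheel on a horizontal axis along the heater's y. Grows as its top rolls towards the heater's +x (away from the robot). Notches at 0, 0.419, 0.838, 1.257, 1.676 (orange stripe at the index marks) and 2.094, then stops; it starts in the second, third or fourth, and snaps into the nearest notch when let go. About 0.07 N m (2.2 N along the rim) leaves a notch.
- wheel_crown (a point): Highest point of the heat wheel, mid-width, fixed to the heater at its x -30, y +58, z 201 mm; axes as the heater's. Wheel radius 30 mm, 24 mm wide; its upper 11 mm stand out of the top between two fixed black cheeks that end 3.5 mm below the crown and bear the white index marks, so it can be stroked, not gripped. A click is 12.6 mm along the rim. Stripes: first notch blue, fifth broad orange, others white.
- rocker (a joint): Angle of the green rocker switch, rad: 0 = off (near, -x end raised), 0.40 = on (near end down). It snaps over the middle (0.20) and stays in either position; about 2 N near its end turns it.
- rocker_near_end (a point): Where to press the rocker while it is off: top face near its raised near end, fixed to the heater at heater x -43, y -62, z 202 mm. The rocker's face is 34 mm long (x) by 24 mm wide (y), its pivot 13 mm to +x of this point; pressed on, the face here lies about 5 mm lower.
- spray_can: Green spray can with a white label, 66 mm across, 185 mm high, stands beside the heater. Origin under its centre. Leave alone.
- glue_bottle: White glue bottle, 60 mm across, 170 mm high, stands beside the heater. Origin under its centre. Leave alone.
- screw_carton: Red carton of screws, 115 x 70 x 55 mm high, beside the heater. Origin under its centre. Leave alone.
- tape_measure: Yellow tape measure, 72 x 36 x 70 mm high, on the robot's side of the heater. Origin under its centre. Leave alone.
- paint_tin: Steel paint tin with a blue band, 100 mm across, 120 mm high, on the left. Origin under its centre. Leave alone.
- mug: White mug, 80 mm across, 95 mm high, on the right near the robot. Origin under its centre. Leave alone.
- screwdriver: Red-handled screwdriver, 210 mm long, lying on the right. Leave alone.

How it is judged:
By the outcome, as a careful person would: the job done as asked, in the order asked, and still so for the second after the job is handed in, with the robot touching nothing.
It also fails if it takes over 48 s, if anything falls off the work surface, if the arm or the gripper's body presses on something with over 40 N, if the wrist force passes 120 N, or if a joint passes its speed limit or range.

## Working session

There is one attempt and no reset: what is moved stays moved. The work goes in short steps, Python scripts to look and compute and a tool call to move; the robot and the scene stay as the last step left them, time stands still between calls to the robot, and variables do not carry over. Pictures are saved under pics/ and viewed, at most 10 in all, crops included, and the job is handed in when it is done.

Besides the shell and the picture viewer there is one more tool, called as name(argument=value, ...), one argument or row to a line, values as JSON. servo_tool: Moves the arm, as the interface text tells. Its arguments: {"type":"object","properties":{"steps":{"type":"array"}},"required":["steps"]}

```bash
mkdir -p pics
python3 - <<'E'
from station import r
import cv2
for n in ("scene","top"):
    cv2.imwrite(f"pics/{n}.png",r.capture(n)[:,:,::-1])
s=r.sense();print(s["tcp_pos"],s["ee_rot"],s["time_s"],s["grip_width"])
for n in ("scene","top","wrist"):print(r.camera_info(n))
E
```

```text
[0.27663761 0.56008216 0.20491909] [ 2.27361100e-01  9.73810375e-01 -5.27551175e-04 -7.39690330e-05] 0.1 0.9982407427842575
{'intrinsics': array([[419.87366722,   0.        , 319.41957483],
       [  0.        , 419.87366722, 200.45884858],
       [  0.        ,   0.        ,   1.        ]]), 'rvec': array([ 2.05179508,  0.71810365, -0.39664457]), 'tvec': array([-0.3621134 , -0.03917241,  1.80495097])}
{'intrinsics': array([[518.15866798,   0.        , 323.58856643],
       [  0.        , 518.15866798, 200.03282599],
       [  0.        ,   0.        ,   1.        ]]), 'rvec': array([ 2.17501357, -2.14956728,  0.14226704]), 'tvec': array([-0.02721607,  0.49387248,  1.77883169])}
{'intrinsics': array([[316.98432108,   0.        , 318.7467069 ],
       [  0.        , 316.98432108, 198.46136251],
       [  0.        ,   0.        ,   1.        ]]), 'tool_from_camera': array([[-4.84327801e-04, -9.72197506e-01, -2.34161858e-01,
         6.77443174e-02],
       [ 9.99999829e-01, -3.94145678e-04, -4.31924630e-04,
        -5.73558851e-06],
       [ 3.27622163e-04, -2.34162027e-01,  9.72197530e-01,
        -1.79003932e-01],
       [ 0.00000000e+00,  0.00000000e+00,  0.00000000e+00,
         1.00000000e+00]])}
```

View pics/top.png

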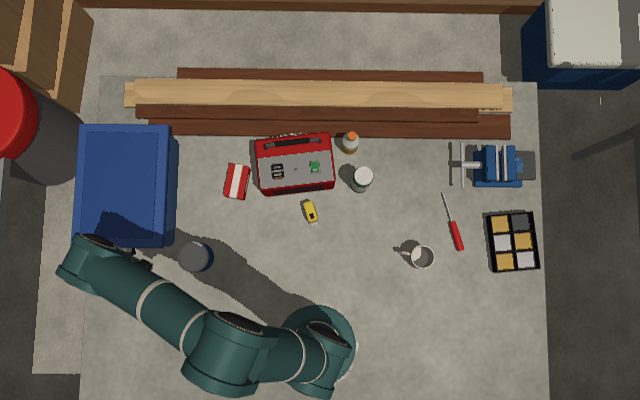

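View pics/scene.png

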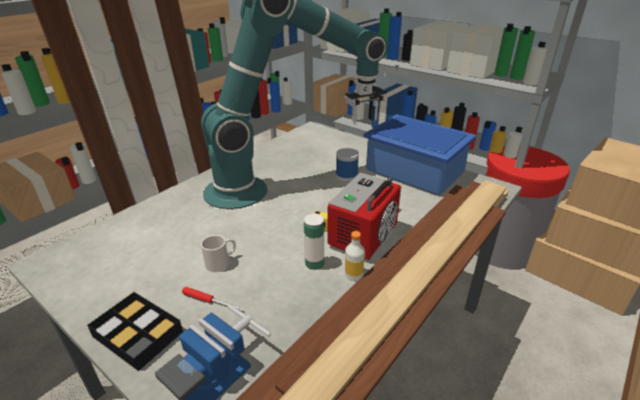

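The top view shows the heater near (295,163), with the wheel at about (277,171) and the rocker at about (315,167). I'll zoom in to fit the pose.

Run:
```python
import cv2
a=cv2.imread("pics/top.png")[120:210,240:350]
cv2.imwrite("pics/topc.png",cv2.resize(a,None,fx=6.5,fy=6.5,interpolation=cv2.INTER_CUBIC))
```

```text
(no output)
```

View pics/topc.png

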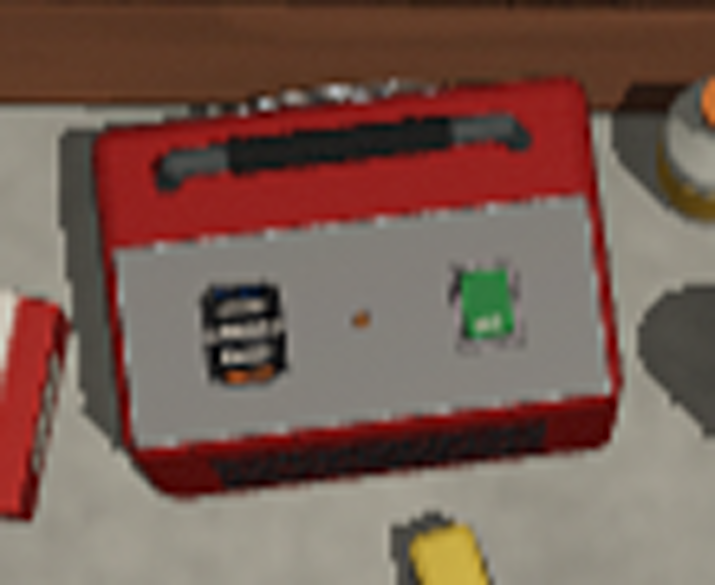

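The crop shows the top-face corners and the stripes from far to near: blue, white, white at the index, white, orange. That puts the wheel in the third notch, so it needs two clicks. Next I fit the pose.

```bash
cat > h.py <<'E'
from station import r
import numpy as np,cv2
from scipy.spatial.transform import Rotation as Ro
from scipy.optimize import least_squares
def hw(p,P): # heater->world
    c,s=np.cos(p[2]),np.sin(p[2]);P=np.asarray(P,float)
    return np.c_[p[0]+c*P[:,0]-s*P[:,1],p[1]+s*P[:,0]+c*P[:,1],P[:,2]]
def fit(proj,P,px):
    f=least_squares(lambda p:(proj(hw(p,P))-px).ravel(),[.7,.1,0],loss="soft_l1")
    return f.x,f.fun.reshape(-1,2)
def topproj(W):
    i=r.camera_info("top");return cv2.projectPoints(W,i["rvec"],i["tvec"],i["intrinsics"],None)[0][:,0]
def wristproj(pos,quat):
    i=r.camera_info("wrist");T=np.eye(4);T[:3,:3]=Ro.from_quat(quat).as_matrix();T[:3,3]=pos
    M=np.linalg.inv(T@i["tool_from_camera"])
    return lambda W:cv2.projectPoints(np.ascontiguousarray(W),cv2.Rodrigues(M[:3,:3])[0],M[:3,3],i["intrinsics"],None)[0][:,0]
def plan(target,yaw): # shift in present tool axes and z turn, tool -x along yaw
    s=r.sense();R=Ro.from_quat(s["ee_rot"])
    Rt=Ro.from_matrix(np.array([[-np.cos(yaw),-np.sin(yaw),0],[-np.sin(yaw),np.cos(yaw),0],[0,0,-1]]).T.T)
    print("shift",R.inv().apply(np.array(target)-s["tcp_pos"]).round(4),"turn",(R.inv()*Rt).as_rotvec().round(4),"F",s["force"].round(2),"t",s["time_s"])
WP=[-.030,.058,.201];RP=[-.043,-.062,.202]
E
python3 - <<'E'
from h import *
px=np.array([[254.9,141.5],[329.5,132.3],[335.1,180.3],[260.3,189.2],[277.7,171.2]])
P=[[.085,.125,.19],[.085,-.125,.19],[-.085,-.125,.19],[-.085,.125,.19],WP]
p,e=fit(topproj,P,px);print(p.round(4),e.round(1))
W=hw(p,[WP,RP]);print(W.round(4))
for t in [hw(p,[[-.043,-.062,.26]])[0]]: plan(t,p[2])
E
```

```text
[0.6014 0.0732 0.1423] [[-1.7 -1.9]
 [ 0.6 -2.4]
 [ 2.   1.1]
 [-1.   2.2]
 [ 0.2  0.1]]
[[0.5635 0.1263 0.201 ]
 [0.5676 0.0057 0.202 ]]
shift [-0.5064 -0.3683 -0.0546] turn [-1.10e-03 -2.00e-04 -6.01e-01] F [-0.04  0.34  0.48] t 0.1
```

servo_tool(
  steps=[
    [0, 0, -0.04, 0, 0, -0.15, 0],
    [0, 0, -0.04, 0, 0, -0.15, 0],
    [0, 0, -0.04, 0, 0, -0.15, 0],
    [0, 0, 0, 0, 0, -0.15, 0],
    [-0.015, -0.042, 0, 0, 0, 0, 0],
    [-0.015, -0.042, 0, 0, 0, 0, 0],
    [-0.015, -0.042, 0, 0, 0, 0, 0],
    [-0.015, -0.042, 0, 0, 0, 0, 0],
    [-0.015, -0.042, 0, 0, 0, 0, 0],
    [-0.015, -0.042, 0, 0, 0, 0, 0],
    [-0.015, -0.042, 0, 0, 0, 0, 0],
    [-0.015, -0.042, 0, 0, 0, 0, 0],
  ],
)

```text
time_s: 1.3
tcp_pos: [0.4433, 0.2428, 0.3254]
ee_rot: [-0.071, 0.998, -0.0, -0.0]
force: [0.0, 0.5, 0.3]
grip_width: 0.019
finger_force: 0.0
```

servo_tool(
  steps=[
    [-0.015, -0.042, 0, 0, 0, 0, 0],
    [-0.015, -0.042, 0, 0, 0, 0, 0],
    [-0.015, -0.042, 0, 0, 0, 0, 0],
    [0, 0, 0.02, 0, 0, 0, 0],
    [0, 0, 0.02, 0, 0, 0, 0],
    [0, 0, 0, 0, 0, 0, 0],
  ],
)

```text
time_s: 1.9
tcp_pos: [0.5041, 0.1257, 0.2832]
ee_rot: [-0.07, 0.998, -0.001, -0.002]
force: [-0.3, 0.5, 0.9]
grip_width: 0.003
finger_force: 0.0
```

Run:
```python
from h import *
p=[0.6014,0.0732,0.1423]
plan(hw(p,[[-.043,-.062,.26]])[0],p[2])
s=r.sense();im=r.capture("wrist");np.savez("w1.npz",pos=s["tcp_pos"],q=s["ee_rot"]);print(s["tcp_pos"],s["ee_rot"])
pr=wristproj(s["tcp_pos"],s["ee_rot"]);print(pr(hw(p,[WP,RP])))
cv2.imwrite("pics/w1.png",im[:,:,::-1])
```

```text
shift [-0.0462 -0.1277  0.0232] turn [-0.0009 -0.0038 -0.0015] F [-0.34  0.48  0.86] t 1.9
[0.5040691  0.12567979 0.28324558] [-7.03498600e-02  9.97520445e-01 -5.86645958e-04 -1.87487116e-03]
[[310.30082209 268.17070672]
 [174.15244209 255.2799214 ]]
```

View pics/w1.png

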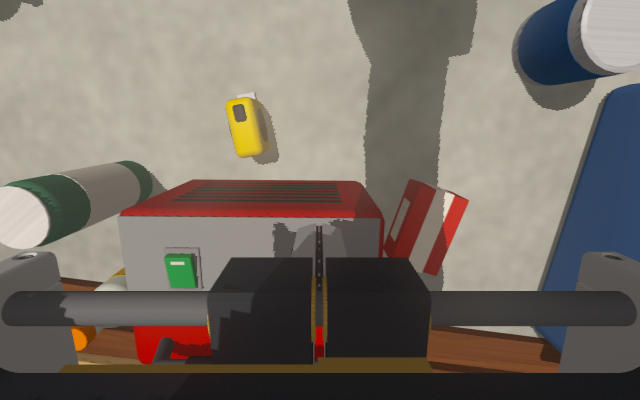

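The wrist view shows the rocker at (181,272), with its near edge at (180,254), and the heater's near top edge running from (120,217) to (383,218). The fingers hide the wheel.

Run:
```python
from h import *
d=np.load("w1.npz");pr=wristproj(d["pos"],d["q"])
P=[[-.085,-.125,.19],[-.085,.125,.19],[-.047,-.062,.2035]]
p,e=fit(pr,P,np.array([[120,217],[383,218],[180,254]]));print(p.round(4),e.round(1))
print(hw(p,[WP,RP]).round(4),pr(hw(p,[RP,[-.030,-.062,.2]])))
plan(hw(p,[[-.043,-.062,.215]])[0],p[2])
```

```text
[0.6112 0.0795 0.1349] [[-8.  -0.7]
 [ 8.1 -0.2]
 [-0.   8.4]]
[[0.5736 0.1329 0.201 ]
 [0.5769 0.0123 0.202 ]] [[181.14776786 265.84912574]
 [183.44088622 278.15418727]]
shift [-0.0557 -0.1228  0.0698] turn [-0.0005 -0.002   0.0063] F [-0.29 -0.18 -0.05] t 1.95
```

Run:
```python
from h import *
d=np.load("w1.npz");pr=wristproj(d["pos"],d["q"])
a,b=.079,.119
P=[[-a,-b,.19],[-a,b,.19],[-.047,-.062,.2035]]
p,e=fit(pr,P,np.array([[120,217],[383,218],[180,254]]));print(p.round(4),e.round(1))
px=np.array([[254.9,141.5],[329.5,132.3],[335.1,180.3],[260.3,189.2],[277.7,171.2]])
p2,e=fit(topproj,[[a,b,.19],[a,-b,.19],[-a,-b,.19],[-a,b,.19],WP],px);print(p2.round(4),e.round(1))
print(hw(p,[WP,RP]).round(4),hw(p2,[WP,RP]).round(4))
p=(p+p2)/2
plan(hw(p,[[-.043,-.062,.23]])[0],p[2])
```

```text
[0.6052 0.079  0.1349] [[-0.8 -0.6]
 [ 1.8 -0.2]
 [-0.2  2.1]]
[0.6007 0.0732 0.1342] [[ 0.5 -0.4]
 [-0.8  0.1]
 [-0.3  0. ]
 [ 0.4  0.1]
 [ 0.1  0.1]]
[[0.5677 0.1325 0.201 ]
 [0.5709 0.0118 0.202 ]] [[0.5632 0.1267 0.201 ]
 [0.5664 0.006  0.202 ]]
shift [-0.047  -0.1249  0.0548] turn [-0.0005 -0.002   0.0067] F [-0.29 -0.18 -0.05] t 1.95
```

servo_tool(
  steps=[
    [-0.016, -0.042, 0, 0, 0, 0, 0],
    [-0.016, -0.042, 0, 0, 0, 0, 0],
    [-0.015, -0.041, 0.01, 0, 0, 0.007, 0],
    [0, 0, 0.03, 0, 0, 0, 0],
    [0, 0, 0.014, 0, 0, 0, 0],
    [0, 0, 0, 0, 0, 0, 0],
    [0, 0, 0, 0, 0, 0, 0],
  ],
)

```text
time_s: 2.65
tcp_pos: [0.5695, 0.0102, 0.2327]
ee_rot: [-0.068, 0.998, 0.0, 0.0]
force: [0.3, -0.4, 0.3]
grip_width: 0.003
finger_force: 0.0
```

Run:
```python
from h import *
p=[.603,.0761,.1346]
plan(hw(p,[[-.045,-.062,.21]])[0],p[2])
s=r.sense();im=r.capture("wrist");np.savez("w2.npz",pos=s["tcp_pos"],q=s["ee_rot"])
pr=wristproj(s["tcp_pos"],s["ee_rot"])
for q in ([.6052,.079,.1349],[.6007,.0732,.1342]):print(pr(hw(q,[WP,RP,[-.079,.119,.19],[-.079,-.119,.19]])).round(0).tolist())
cv2.imwrite("pics/w2.png",im[:,:,::-1])
```

```text
shift [ 0.003  -0.0012  0.0227] turn [0.0002 0.0008 0.0013] F [ 0.28 -0.36  0.28] t 2.65
[[490.0, 242.0], [321.0, 225.0], [578.0, 171.0], [240.0, 171.0]]
[[484.0, 235.0], [313.0, 218.0], [572.0, 164.0], [232.0, 163.0]]
```

View pics/w2.png

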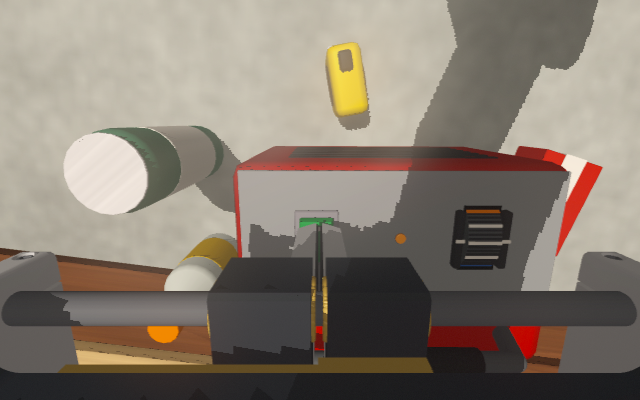

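The wheel crown and index marks are at (482,242), orange is at row 211 (two stripes before the index), and the rocker lies under the fingertip. The corners at (237,170) and (569,171) give a heater pose of about x .605, y .0735. Now I press the rocker.

servo_tool(
  steps=[
    [0.001, -0.004, 0.015, 0, 0, 0, 0],
    [0, 0, 0.01, 0, 0, 0, 0],
    [0, 0, 0.002, 0, 0, 0, 0],
    [0, 0, 0.002, 0, 0, 0, 0],
    [0, 0, 0, 0, 0, 0, 0],
  ],
)

```text
time_s: 3.2
tcp_pos: [0.5689, 0.0053, 0.203]
ee_rot: [-0.067, 0.998, 0.0, 0.0]
force: [-2.5, 1.0, 2.5]
grip_width: 0.004
finger_force: 1.2
```

servo_tool(
  steps=[
    [0, 0, 0.001, 0, 0, 0, 0],
    [0, 0, 0.001, 0, 0, 0, 0],
    [0, 0, 0, 0, 0, 0, 0],
  ],
)

```text
time_s: 3.5
tcp_pos: [0.5688, 0.005, 0.2006]
ee_rot: [-0.067, 0.998, -0.0, 0.0]
force: [-1.0, -0.4, 1.9]
grip_width: 0.003
finger_force: 0.4
```

servo_tool(
  steps=[
    [0, 0, 0.001, 0, 0, 0, 0],
    [0, 0, 0.001, 0, 0, 0, 0],
    [0, 0, 0, 0, 0, 0, 0],
  ],
)

```text
time_s: 3.8
tcp_pos: [0.5688, 0.0049, 0.1984]
ee_rot: [-0.067, 0.998, -0.0, -0.0]
force: [-2.6, -1.2, 3.7]
grip_width: 0.004
finger_force: 2.1
```

servo_tool(
  steps=[
    [0, 0, 0.001, 0, 0, 0, 0],
    [0, 0, 0, 0, 0, 0, 0],
  ],
)

```text
time_s: 4.0
tcp_pos: [0.5689, 0.0049, 0.198]
ee_rot: [-0.067, 0.998, 0.0, 0.0]
force: [-6.4, 0.5, 11.6]
grip_width: 0.005
finger_force: 6.4
```

servo_tool(
  steps=[
    [0, 0, 0.001, 0, 0, 0, 0],
    [0, 0, 0, 0, 0, 0, 0],
  ],
)

```text
time_s: 4.2
tcp_pos: [0.569, 0.0049, 0.1977]
ee_rot: [-0.067, 0.998, 0.0, 0.0]
force: [-10.8, -1.0, 21.9]
grip_width: 0.006
finger_force: 11.6
```

The force jumped to 22 N at the stop, so the rocker is on. Lifting and moving to the wheel.

servo_tool(
  steps=[
    [0, 0, -0.015, 0, 0, 0, 0],
    [0, 0, -0.025, 0, 0, 0, 0],
    [-0.002, 0.04, 0, 0, 0, 0, 0],
    [-0.003, 0.04, 0, 0, 0, 0, 0],
    [-0.003, 0.04, 0, 0, 0, 0, 0],
    [0, 0, 0, 0, 0, 0, 0],
    [0, 0, 0, 0, 0, 0, 0],
  ],
)

```text
time_s: 4.9
tcp_pos: [0.5607, 0.1256, 0.2362]
ee_rot: [-0.068, 0.998, -0.0, 0.0]
force: [0.4, 0.2, 0.7]
grip_width: 0.004
finger_force: 0.0
```

Run:
```python
from h import *
p=[.605,.0735,.1346]
plan(hw(p,[[-.037,.058,.204]])[0],p[2])
im=r.capture("wrist")[130:330,120:520]
cv2.imwrite("pics/w3.png",cv2.resize(im[:,:,::-1],None,fx=2,fy=2))
```

```text
shift [0.0001 0.0005 0.0322] turn [-0.0002 -0.      0.0013] F [0.43 0.18 0.71] t 4.9
```

View pics/w3.png

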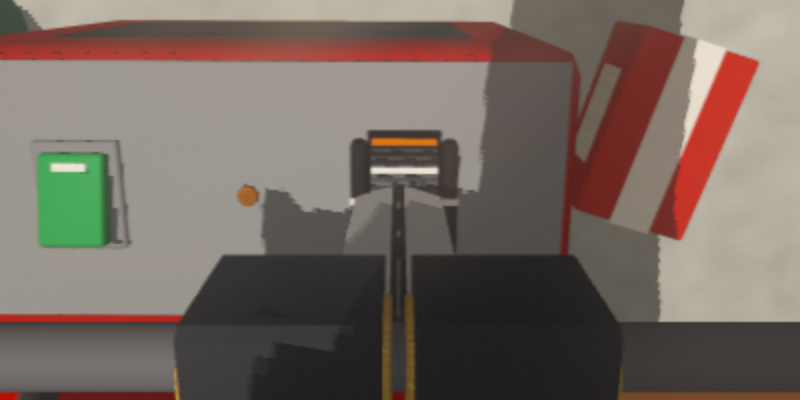

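The fingers are centred over the wheel (crop column 400 against 404), with the index marks at crop row 202, orange at row 142 and the next white at row 170. The rocker looks flipped. Descending.

servo_tool(
  steps=[
    [0, 0, 0.02, 0, 0, 0, 0],
    [0, 0, 0.01, 0, 0, 0, 0],
    [0, 0, 0.002, 0, 0, 0, 0],
    [0, 0, 0.002, 0, 0, 0, 0],
    [0, 0, 0, 0, 0, 0, 0],
  ],
)

```text
time_s: 5.45
tcp_pos: [0.5609, 0.1247, 0.2028]
ee_rot: [-0.067, 0.998, -0.0, 0.0]
force: [0.1, 0.2, 0.7]
grip_width: 0.006
finger_force: 0.0
```

servo_tool(
  steps=[
    [0, 0, 0.001, 0, 0, 0, 0],
    [0, 0, 0, 0, 0, 0, 0],
  ],
)

```text
time_s: 5.65
tcp_pos: [0.5608, 0.1249, 0.2017]
ee_rot: [-0.067, 0.998, 0.0, 0.0]
force: [-0.4, -0.0, 0.4]
grip_width: 0.01
finger_force: 0.0
```

servo_tool(
  steps=[
    [0, 0, 0.001, 0, 0, 0, 0],
    [0, 0, 0, 0, 0, 0, 0],
  ],
)

```text
time_s: 5.85
tcp_pos: [0.5611, 0.125, 0.201]
ee_rot: [-0.067, 0.998, 0.0, 0.001]
force: [-0.9, -0.9, 5.4]
grip_width: 0.005
finger_force: 2.8
```

servo_tool(
  steps=[
    [0, 0, 0.0005, 0, 0, 0, 0],
    [0, 0, 0, 0, 0, 0, 0],
  ],
)

```text
time_s: 6.05
tcp_pos: [0.5613, 0.125, 0.2009]
ee_rot: [-0.067, 0.998, 0.0, 0.001]
force: [-1.8, -0.7, 10.1]
grip_width: 0.007
finger_force: 4.9
```

servo_tool(
  steps=[
    [-0.002, 0, 0, 0, 0, 0, 0],
    [-0.002, 0, 0, 0, 0, 0, 0],
    [-0.002, 0, 0, 0, 0, 0, 0],
  ],
)

```text
time_s: 6.35
tcp_pos: [0.5674, 0.1258, 0.2011]
ee_rot: [-0.067, 0.998, 0.0, 0.001]
force: [-0.9, 0.2, 10.5]
grip_width: 0.003
finger_force: 5.2
```

servo_tool(
  steps=[
    [-0.002, 0, 0, 0, 0, 0, 0],
    [-0.002, 0, 0, 0, 0, 0, 0],
    [-0.002, 0, 0, 0, 0, 0, 0],
  ],
)

```text
time_s: 6.65
tcp_pos: [0.5734, 0.1266, 0.2011]
ee_rot: [-0.067, 0.998, 0.0, 0.001]
force: [-1.6, -1.5, 9.9]
grip_width: 0.006
finger_force: 5.2
```

servo_tool(
  steps=[
    [0, 0, -0.006, 0, 0, 0, 0],
    [0, 0, -0.03, 0, 0, 0, 0],
    [0.012, 0, 0, 0, 0, 0, 0],
    [0, 0, 0, 0, 0, 0, 0],
    [0, 0, 0, 0, 0, 0, 0],
  ],
)

```text
time_s: 7.15
tcp_pos: [0.5604, 0.125, 0.2357]
ee_rot: [-0.067, 0.998, -0.0, -0.0]
force: [-0.1, -0.1, -0.1]
grip_width: 0.007
finger_force: 0.0
```

Run:
```python
from h import *
p=[.605,.0735,.1346]
plan(hw(p,[[-.037,.058,.201]])[0],p[2])
im=r.capture("wrist")[130:330,120:520]
cv2.imwrite("pics/w4.png",cv2.resize(im[:,:,::-1],None,fx=2,fy=2))
```

```text
shift [-0.0003  0.001   0.0347] turn [ 0.     -0.0004 -0.0002] F [-0.14 -0.09 -0.09] t 7.15
```

View pics/w4.png

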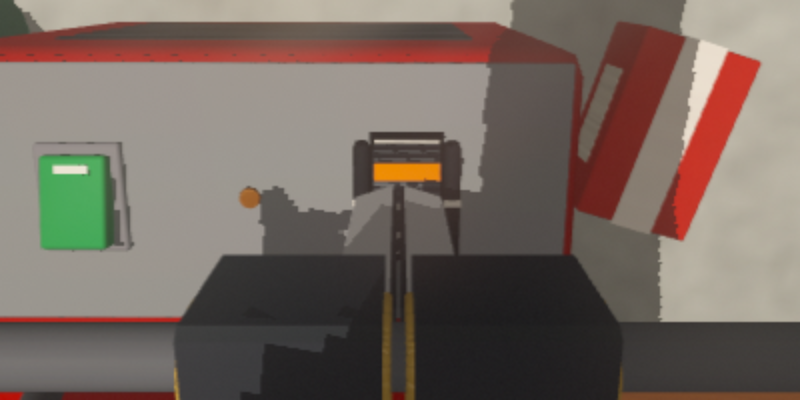

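The wheel moved exactly one click: orange is now at crop row 172, where the next white was, and a white has appeared at row 141. I'll repeat the same stroke.

servo_tool(
  steps=[
    [0, 0.001, 0.02, 0, 0, 0, 0],
    [0, 0, 0.01, 0, 0, 0, 0],
    [0, 0, 0.003, 0, 0, 0, 0],
    [0, 0, 0.0015, 0, 0, 0, 0],
    [0, 0, 0, 0, 0, 0, 0],
  ],
)

```text
time_s: 7.7
tcp_pos: [0.5607, 0.1259, 0.2017]
ee_rot: [-0.067, 0.998, -0.0, 0.0]
force: [-0.5, 0.5, 0.3]
grip_width: 0.0
finger_force: 0.0
```

servo_tool(
  steps=[
    [0, 0, 0.001, 0, 0, 0, 0],
    [0, 0, 0, 0, 0, 0, 0],
  ],
)

```text
time_s: 7.9
tcp_pos: [0.561, 0.1259, 0.2012]
ee_rot: [-0.067, 0.998, 0.0, 0.001]
force: [0.2, -0.4, 4.0]
grip_width: 0.005
finger_force: 1.9
```

servo_tool(
  steps=[
    [0, 0, 0.0006, 0, 0, 0, 0],
    [0, 0, 0, 0, 0, 0, 0],
    [-0.002, 0, 0, 0, 0, 0, 0],
    [-0.002, 0, 0, 0, 0, 0, 0],
    [-0.002, 0, 0, 0, 0, 0, 0],
  ],
)

```text
time_s: 8.4
tcp_pos: [0.5674, 0.1268, 0.2011]
ee_rot: [-0.067, 0.998, 0.0, 0.001]
force: [-0.5, 0.3, 9.7]
grip_width: 0.008
finger_force: 4.8
```

servo_tool(
  steps=[
    [-0.002, 0, 0, 0, 0, 0, 0],
    [-0.002, 0, 0, 0, 0, 0, 0],
    [-0.002, 0, 0, 0, 0, 0, 0],
  ],
)

```text
time_s: 8.7
tcp_pos: [0.5734, 0.1276, 0.2011]
ee_rot: [-0.067, 0.998, 0.0, 0.001]
force: [-1.1, -0.5, 11.6]
grip_width: 0.004
finger_force: 5.2
```

servo_tool(
  steps=[
    [0, 0, -0.006, 0, 0, 0, 0],
    [0, 0, -0.04, 0, 0, 0, 0],
    [0, 0, -0.03, 0, 0, 0, 0],
    [0.015, -0.04, 0, 0, 0, 0, 0],
    [0.04, -0.03, 0, 0, 0, 0, 0],
    [0.04, 0, 0, 0, 0, 0, 0],
    [0.03, 0, 0, 0, 0, 0, 0],
    [0, 0, 0, 0, 0, 0, 0],
    [0, 0, 0, 0, 0, 0, 0],
  ],
)

```text
time_s: 9.6
tcp_pos: [0.458, 0.0415, 0.2766]
ee_rot: [-0.067, 0.998, 0.0, 0.001]
force: [0.3, -0.4, 0.3]
grip_width: 0.001
finger_force: 0.0
```

Run:
```python
from h import *
p=[.605,.0735,.1346]
s=r.sense();print(s["tcp_pos"])
pr=wristproj(s["tcp_pos"],s["ee_rot"]);u=pr(hw(p,[WP,RP]));print(u)
im=r.capture("wrist")
c=u.mean(0).astype(int);y0=max(c[1]-70,0);x0=max(c[0]-130,0);print(x0,y0)
cv2.imwrite("pics/w5.png",cv2.resize(im[y0:y0+150,x0:x0+260,::-1],None,fx=3,fy=3,interpolation=cv2.INTER_CUBIC))
```

```text
[0.45804829 0.04154288 0.27660324]
[[394.84674992 331.76629562]
 [263.63235563 320.09429369]]
199 255
```

View pics/w5.png

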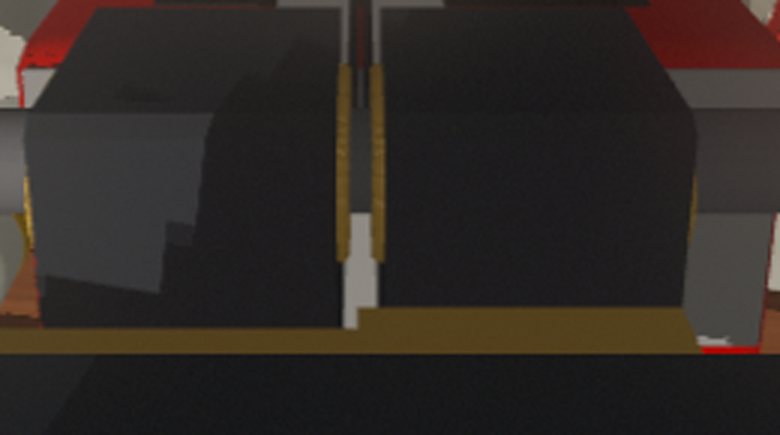

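The fingers hide the controls from here, so I'll use the top camera.

Run:
```python
from h import *
im=r.capture("top")[120:210,240:350,::-1]
cv2.imwrite("pics/t2.png",cv2.resize(im,None,fx=6.5,fy=6.5,interpolation=cv2.INTER_CUBIC))
```

```text
(no output)
```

View pics/t2.png

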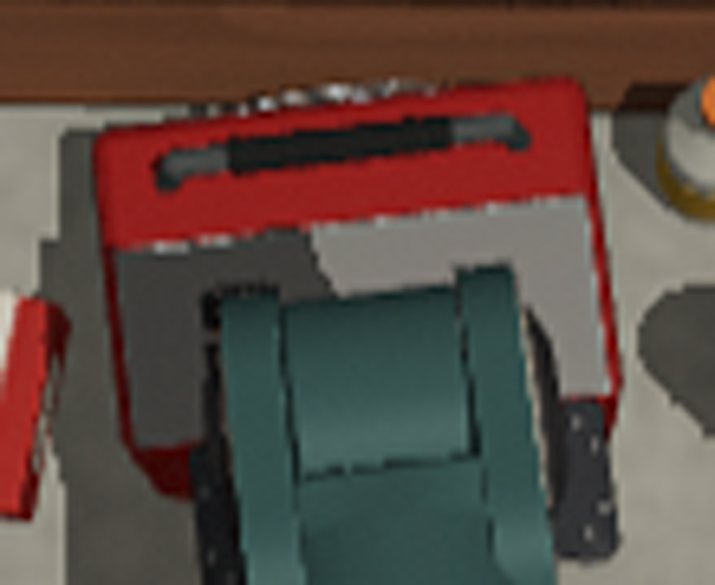

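The heater hasn't moved, but the arm hides the wheel. I'll go back to the clear view above the rocker and look from there.

servo_tool(
  steps=[
    [-0.035, -0.02, 0, 0, 0, 0, 0],
    [-0.035, -0.02, 0, 0, 0, 0, 0],
    [-0.036, -0.016, 0, 0, 0, 0, 0],
    [0, 0, 0.02, 0, 0, 0, 0],
    [0, 0, 0, 0, 0, 0, 0],
    [0, 0, 0, 0, 0, 0, 0],
  ],
)

```text
time_s: 10.3
tcp_pos: [0.5704, 0.0003, 0.2556]
ee_rot: [-0.067, 0.998, -0.0, -0.001]
force: [-1.3, 1.0, 0.5]
grip_width: 0.006
finger_force: 0.0
```

Run:
```python
from h import *
p=[.605,.0735,.1346]
s=r.sense();pr=wristproj(s["tcp_pos"],s["ee_rot"]);u=pr(hw(p,[WP,RP]));print(s["tcp_pos"],u)
im=r.capture("wrist");c=u[0].astype(int);y0=c[1]-90;x0=c[0]-200;print(x0,y0)
cv2.imwrite("pics/w6.png",cv2.resize(im[y0:y0+150,x0:x0+260,::-1],None,fx=3,fy=3,interpolation=cv2.INTER_CUBIC))
```

```text
[5.70350931e-01 3.45577067e-04 2.55614181e-01] [[480.77122976 230.5734978 ]
 [326.42263795 214.94945903]]
280 140
```

View pics/w6.png

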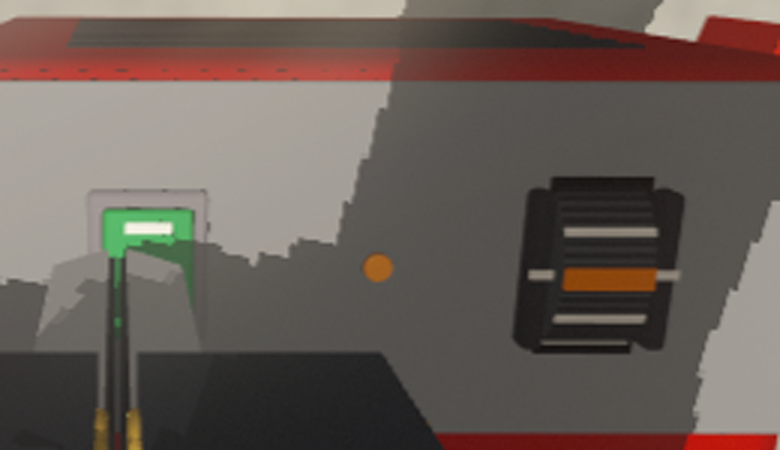

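The orange stripe at (609,279) lies between the white marks at (541,275) and (667,275), and the rocker is down at its near end. The robot touches nothing.

```bash
python3 -c "
from station import r
print(r.hand_in())"
```

```text
the job is handed in; nothing more can be done
None
```

The heater's rocker is on and its orange stripe sits between the white index marks after two clicks. The heater hasn't moved, and I handed the job in at about 10 s with the robot touching nothing; no verdict came back.

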